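Fold open the larder cupboard

TASK

Two small cupboards with bifold doors stand side by side at the back of the table. Pull the door of the taller one by its handle until its two panels are folded fully open against its left side, and let go of it. Leave the lower cupboard's door shut.

Things in the scene. Friction and masses are not known exactly. Their poses are not given: they have to be found in the camera images.
- tall_cupboard: Taller cupboard, fixed: light wood, glass back, white bifold door; 264 mm wide (y), 130 deep (x), 270 high. Origin: centre of its underside; x points from front to back (yaw 0: away from the robot), y left, z up. Its top overhangs the front by 16. Door: two upright panels in front, 120 wide, 12 thick. Side hinge at x -66, y +120; when shut the fold is at y 0, the lead panel's far edge at y -120.
- tall_cupboard_door (a joint): Angle q of the taller cupboard's left panel about its side hinge: 0 shut (it starts shut or slightly ajar), 1.4 rad at the stop, fold out in front. The right (lead) panel is coupled: it turns by q the other way, anticlockwise from above, its far edge running along the straight track under the top towards the side hinge. Light friction, about 3 N at the handle; stays where left.
- tall_cupboard_handle: Its handle: upright dark round steel bar, 12 mm thick, 100 long, on the lead panel 30 from the fold, axis 35 off the front face. Origin on the axis 20 below the upper end, 232 above the table. Upper 50 free all round; studs below. x points to the panel, y along it to the fold, z up. In the cupboard's frame: x = -66 - 90 sin q - 47 cos q, y = 120 - 150 cos q - 47 sin q (mm).
- low_cupboard_door (a joint): Angle of the left panel of the lower cupboard (190 mm high, otherwise alike, same kind of door and handle): 0 shut, 1.4 rad open. It starts shut and is to stay shut.

How it is judged:
By the outcome, as a careful person would: the job done as asked, in the order asked, and still so for the second after the job is handed in, with the robot touching nothing.
It also fails if it takes over 32 s, if anything falls off the work surface, if the arm or the gripper's body presses on something with over 40 N, if the wrist force passes 120 N, or if a joint passes its speed limit or range.

ROBOT

A 6-joint arm with a two-finger parallel gripper is mounted at the origin on the work surface; the furniture and walls round the work are solid. World frame = base frame: x ahead of the robot, y to its left, z up, the work surface at z = 0. Lengths are in mm, angles in rad, forces in N, time in s.
With the tool pointing down it reaches from about 275 to 825 mm from the base axis. Payload 5.2 kg.
Tool frame: the origin (TCP) lies at the very end of the fingers, on their centre line; the grasp point (between the pads) lies 19 mm behind it; z points along the fingers, y is the direction in which the jaws open and shut (so a half turn about z gives the same grasp; the last joint's range is limited). The gripper opens to 93 mm and grips with 3 to 60 N. Pads are 15 mm wide; open, the fingers measure 128 mm over their backs; the gripper's body (75 mm by 188 mm) begins 65 mm behind the grasp point.
Start: joints at [1.104, 0.259, 1.535, -0, 1.348, -0.203], TCP at [143.39, 530.984, 218.653] pointing down, gripper open.
Joint ranges: [-3.14, 3.14], [-0.91, 2.08], [0.19, 2.58], [-1.22, 4.36], [0.22, 2.71], [-3.12, 3.12]. Speed limits (rad/s): [2.57, 2.57, 3.14, 3.14, 3.14, 3.14].

INTERFACE

Orientations are given as a unit quaternion [x, y, z, w].
In Python, from cell import read_state, get_image, calibration, hand_in gives the robot as it stands. The module is installed in compiled form; this text tells all that it offers.
- The arm moves only by the tool apply_moves, never from a script. Its argument "plan" is a list of rows, each an object of numbers: "fingers": the finger opening in mm, from 0 to 93; "tx", "ty", "tz": the shift along the tool's x, y, z in mm; "yaw": the turn about the tool's z in rad. In form: [{"fingers": .., "tx": .., "ty": .., "tz": .., "yaw": ..}, ...]. A call has 1 to 10 rows; each row shifts and turns the pose as measured when the row begins, along the tool's axes as they then stand; what a row does not reach is not made up. A row lasts 1/12 s, in which the tool goes at most 41.7 mm and 7.16 degrees, less where a joint would pass 70% of its speed; a pose out of reach is approached as far as the arm can. A call with a gripper value outside its range is refused whole. The fingers move at their own pace and stop on an object; "squeeze" is the grip in N (left out, the last holds). Time passes only in rows, so rows that do not move let the fingers close. It gives the time, the measured TCP pose, the force and the opening at its end, in the units of the state.
- read_state(): the state, without advancing time (a new reading comes with each control period).
- get_image(name): name is "side" or "top"; returns (picture, depth): 480x640x3 uint8, red, green, blue; 480x640 float32, mm along the optical axis (not along the pixel's ray), 0 where there is no reading.
- calibration(name): a dict with "fx", "fy", "cx", "cy" (pixels), "k1" (the pictures are not rectified: a ray, as slopes to the right and down, at radius r is drawn at 1 + k1 r^2 times it, then the intrinsics apply), "R" (3x3) and "t" (3): a world point X has camera coordinates R X + t. Camera axes: x right, y down, z forward; pixel columns grow to the right and rows downward; lengths in mm; the calibration is good to about 2 mm. A picture is of the moment at which its call begins. calibration takes no time and is no camera call.
- hand_in(): hands the job in, once; it reports no verdict.
The state is a dict: "time_s": time; "qpos": joint angles; "qd": joint speeds; "joint_torque": joint torques, N m; "position": TCP position; "eef_rot": TCP orientation; "ft_force": force on the tool from outside, world axes, zero at the start; "moment": the same for the moment, N m; "finger_gap": finger opening in mm.
Only numpy, scipy, OpenCV 4.12 (cv2) and the standard library are available. Lean on these libraries where they do the work, as an engineer would, in place of code of your own. Each camera call takes 0.05 s, during which the arm holds its last target. There are 200 camera calls.

## Working session

There is one attempt and no reset: what is moved stays moved. The work goes in short steps, Python scripts to look and compute and a tool call to move; the robot and the scene stay as the last step left them, time stands still between calls to the robot, and variables do not carry over. Pictures are saved under pics/ and viewed, about 8 in all and at most 12, crops included, and the job is handed in when it is done.

Besides the shell and the picture viewer there is one more tool, called after "Emit:" by a JSON object that holds its "fn" and its "kwargs". apply_moves: Moves the arm, as the interface text tells. Its arguments: {"type":"object","properties":{"plan":{"type":"array","items":{"type":"object","properties":{"fingers":{"type":"number"},"tx":{"type":"number"},"ty":{"type":"number"},"tz":{"type":"number"},"yaw":{"type":"number"}}}},"squeeze":{"type":"number"}},"required":["plan"]}

```bash
mkdir -p pics
cat > h.py <<'E'
import numpy as np, cv2
from cell import *
def world(name, depth, mask=None):
    c=calibration(name); R=np.array(c["R"]); t=np.array(c["t"])
    K=np.array([[c["fx"],0,c["cx"]],[0,c["fy"],c["cy"]],[0,0,1]])
    v,u=np.mgrid[:480,:640]; p=np.stack([u,v],-1).reshape(-1,1,2).astype(np.float64)
    n=cv2.undistortPoints(p,K,np.array([c["k1"],0,0,0.])).reshape(480,640,2)
    P=np.dstack([n*depth[...,None],depth])
    return (P-t)@R
E
python3 - <<'E'
from h import *
s=read_state(); print({k:np.round(v,3) for k,v in s.items()})
for n in("side","top"):
    im,d=get_image(n); np.savez(f"{n}0.npz",im=im,d=d); cv2.imwrite(f"pics/{n}0.png",im[...,::-1])
    c=calibration(n); print(n,-np.array(c["R"]).T@np.array(c["t"]))
E
```

```text
{'time_s': np.float64(0.0), 'qpos': array([ 1.104,  0.259,  1.536, -0.   ,  1.348, -0.203]), 'qd': array([ 0.   ,  0.001, -0.   ,  0.   ,  0.001, -0.   ]), 'joint_torque': array([-1.000e-03, -4.373e+01, -2.840e+01,  7.200e-02,  4.200e-02,
       -0.000e+00]), 'position': array([143.13 , 530.474, 217.822]), 'eef_rot': array([ 0.132,  0.991, -0.001, -0.   ]), 'ft_force': array([-0.631, -0.354, -0.319]), 'moment': array([-0.036, -0.016, -0.004]), 'finger_gap': np.float64(93.15)}
side [ -26.78008148 -455.78799766  819.73304597]
top [ -85.27772598 -193.35263806 1037.98046717]
```

View pics/side0.png

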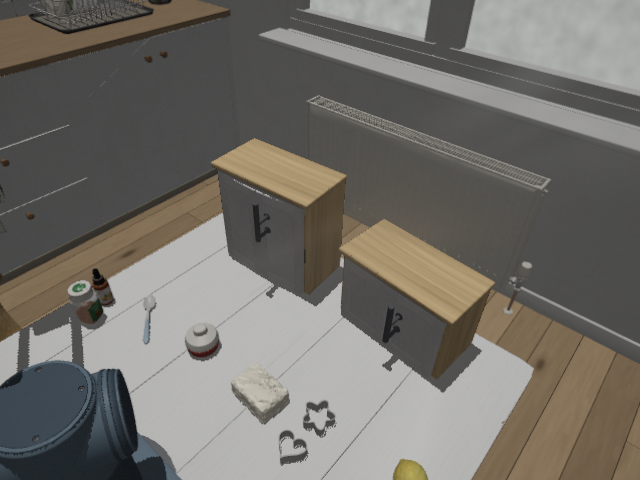

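View pics/top0.png

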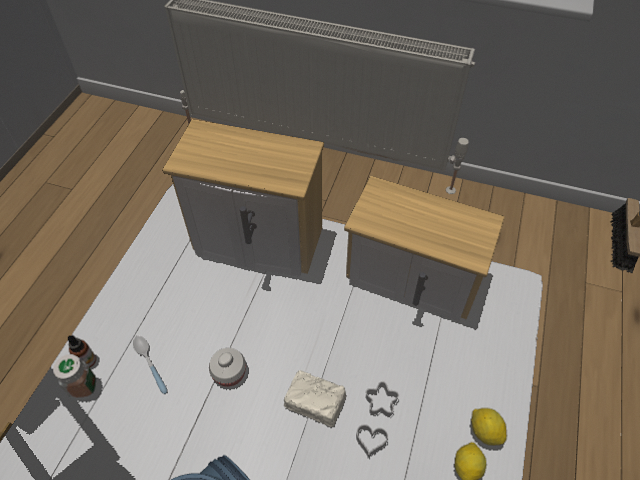

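The tall cupboard is at the left (top-view roof corners about (165,168), (193,122), (323,144), (308,195)). Its handle is near (248,225), and the low cupboard stands to its right with its handle near (420,290). Next I'll measure both roofs and both handles.

Run:
```python
from h import *
for n in("side","top"):
    z=np.load(n+"0.npz"); im,d=z["im"],z["d"]; W=world(n,d)
    g=im.astype(int); wood=(g[...,0]-g[...,2]>35)&(d>0)
    dark=(g.max(-1)<60)&(d>0)
    for zz in(270,190):
        m=(wood&(abs(W[...,2]-zz)<9)&(W[...,0]>300)).astype(np.uint8)
        k,l,st,_=cv2.connectedComponentsWithStats(m); i=1+st[1:,4].argmax(); m=l==i
        P=W[m]; r=cv2.minAreaRect(P[:,:2].astype(np.float32))
        print(n,zz,m.sum(),"z",np.median(P[:,2]).round(1),"rect",np.round(r[0],1),np.round(r[1],1),r[2]); print(np.round(cv2.boxPoints(r),0).tolist())
    for nm,(u0,u1,v0,v1) in {"side":{"T":(245,275,198,248),"L":(378,405,300,345)},"top":{"T":(238,260,203,247),"L":(412,432,270,308)}}[n].items():
        m=np.zeros(d.shape,bool); m[v0:v1,u0:u1]=1; m&=dark
        P=W[m]; print(nm,m.sum()); 
        for a in range(120,260,20):
            q=P[(P[:,2]>a)&(P[:,2]<a+20)]
            if len(q): print(a,len(q),np.median(q,0).round(1),q.min(0).round(0))
    # front face panel points
    for nm,(u0,u1,v0,v1) in {"side":{"lp":(228,250,195,255),"rp":(270,300,215,275)},"top":{"lp":(185,235,200,250),"rp":(262,295,215,255)}}[n].items():
        P=W[v0:v1,u0:u1].reshape(-1,3); P=P[(P[:,2]>90)&(P[:,2]<220)]
        l=cv2.fitLine(P[:,:2].astype(np.float32),cv2.DIST_HUBER,0,.01,.01).ravel()
        print(nm,len(P),np.round(l,3),"angle",np.degrees(np.arctan2(l[1],l[0])).round(2),P.min(0).round(),P.max(0).round())
```

```text
side 270 4484 z 270.1 rect [608.3 185.7] [148.  273.5] 4.021753787994385
[[525.0, 317.0], [544.0, 44.0], [692.0, 54.0], [673.0, 327.0]]
side 190 7224 z 190.0 rect [ 623.5 -164.2] [273.1 147.4] 84.99076080322266
[[538.0, -294.0], [685.0, -307.0], [709.0, -35.0], [562.0, -22.0]]
T 309
120 2 [534.6 164.5 136. ] [534. 163. 134.]
140 24 [503.  145.3 156.5] [495. 141. 142.]
160 86 [513.8 145.9 165.3] [494. 140. 160.]
180 74 [501.6 145.  193.6] [495. 139. 180.]
200 50 [498.7 143.7 208.4] [494. 140. 200.]
220 44 [497.7 143.6 229.5] [495. 140. 220.]
240 26 [498.3 142.4 245. ] [495. 140. 240.]
L 339
120 66 [ 514.  -187.8  126.4] [ 511. -194.  120.]
140 48 [ 512.9 -186.9  151.3] [ 510. -191.  140.]
160 24 [ 512.6 -188.2  166.1] [ 511. -191.  161.]
lp 858 [ 6.00000e-03 -1.00000e+00  5.36124e+02  2.45023e+02] angle -89.63 [531. 199.  90.] [539. 288. 220.]
rp 1284 [ 7.70000e-02 -9.97000e-01  5.45268e+02  1.08716e+02] angle -85.58 [536.  65.  90.] [551. 153. 220.]
top 270 8072 z 270.6 rect [608.3 186.8] [150.2 272.8] 3.720564603805542
[[524.0, 318.0], [542.0, 46.0], [692.0, 56.0], [674.0, 328.0]]
top 190 8795 z 190.8 rect [ 623.4 -164.9] [271.6 151.9] 84.93324279785156
[[536.0, -293.0], [687.0, -307.0], [711.0, -36.0], [560.0, -23.0]]
T 307
140 18 [499.9 145.1 157.3] [495. 141. 147.]
160 90 [516.  146.4 165.7] [493. 140. 160.]
180 62 [498.5 145.2 192.9] [494. 141. 181.]
200 60 [498.1 145.2 207.6] [494. 140. 200.]
220 45 [496.8 143.9 230.4] [494. 140. 221.]
240 27 [496.2 143.9 245.9] [495. 141. 241.]
L 197
120 39 [ 512.5 -186.3  127.9] [ 509. -195.  121.]
140 40 [ 512.2 -186.1  149.1] [ 508. -191.  141.]
160 22 [ 512.1 -186.6  166.6] [ 508. -191.  161.]
lp 1723 [ 3.00000e-03 -1.00000e+00  5.34936e+02  2.41021e+02] angle -89.84 [528. 183.  90.] [545. 314. 220.]
rp 1112 [ 6.50000e-02 -9.98000e-01  5.45324e+02  1.02672e+02] angle -86.3 [538.  67.  90.] [551. 140. 209.]
```

Emit:
{"fn": "apply_moves", "kwargs": {"plan": [{"tz":-25,"yaw":-0.095,"fingers":93},{"tz":-25,"yaw":-0.095},{"tz":-25,"yaw":-0.095},{"tz":-20,"yaw":-0.095},{"tx":-20,"ty":-28},{"tx":-20,"ty":-28},{"tx":-20,"ty":-28},{"tx":-20,"ty":-28},{"tx":-20,"ty":-28},{"tx":-20,"ty":-28}]}}

```text
$.plan[0]: bad value
```

Emit:
{"fn": "apply_moves", "kwargs": {"plan": [{"tx":0,"ty":0,"tz":-25,"yaw":-0.095,"fingers":92},{"tx":0,"ty":0,"tz":-25,"yaw":-0.095,"fingers":92},{"tx":0,"ty":0,"tz":-25,"yaw":-0.095,"fingers":92},{"tx":0,"ty":0,"tz":-20,"yaw":-0.095,"fingers":92},{"tx":-20,"ty":-28,"tz":0,"yaw":0,"fingers":92},{"tx":-20,"ty":-28,"tz":0,"yaw":0,"fingers":92},{"tx":-20,"ty":-28,"tz":0,"yaw":0,"fingers":92},{"tx":-20,"ty":-28,"tz":0,"yaw":0,"fingers":92},{"tx":-20,"ty":-28,"tz":0,"yaw":0,"fingers":92},{"tx":-20,"ty":-28,"tz":0,"yaw":0,"fingers":92}]}}

```text
time_s: 0.93
position: [283.5, 377.4, 312.2]
eef_rot: [-0.074, 0.997, -0.005, -0.004]
ft_force: [-0.3, 0.7, 0.0]
finger_gap: 92.0
```

```bash
cat > rel.py <<'E'
import sys
from h import *
from scipy.spatial.transform import Rotation as Ro
# world target x y z and tool-y azimuth (deg) -> remaining shift in tool axes and yaw
s=read_state(); R=Ro.from_quat(s["eef_rot"]).as_matrix(); a=list(map(float,sys.argv[1:]))
az=np.degrees(np.arctan2(R[1,1],R[0,1]))
print("t",s["time_s"],"pos",np.round(s["position"],1),"az",az.round(1),"F",np.round(s["ft_force"],1),"gap",round(float(s["finger_gap"]),1),"q6",round(float(s["qpos"][5]),2))
print("tool shift",np.round(R.T@(np.array(a[:3])-s["position"]),1),"yaw",np.radians(az-a[3]).round(3))
E
python3 rel.py 501.5 145 300 97
```

```text
t 0.9333 pos [283.5 377.4 312.2] az 98.5 F [-0.3  0.7  0. ] gap 92.0 q6 -1.03
tool shift [-181.2 -262.1   12.9] yaw 0.027
```

Emit:
{"fn": "apply_moves", "kwargs": {"plan": [{"tx":-21,"ty":-30,"tz":0,"yaw":0,"fingers":92},{"tx":-21,"ty":-30,"tz":0,"yaw":0,"fingers":92},{"tx":-21,"ty":-30,"tz":0,"yaw":0,"fingers":92},{"tx":-21,"ty":-30,"tz":0,"yaw":0,"fingers":92},{"tx":-21,"ty":-30,"tz":0,"yaw":0,"fingers":92},{"tx":-21,"ty":-30,"tz":0,"yaw":0,"fingers":92},{"tx":-21,"ty":-30,"tz":0,"yaw":0,"fingers":92},{"tx":-21,"ty":-30,"tz":0,"yaw":0,"fingers":92},{"tx":-8,"ty":-12,"tz":0,"yaw":0,"fingers":92},{"tx":0,"ty":0,"tz":0,"yaw":0,"fingers":92}]}}

```text
time_s: 1.77
position: [504.7, 135.4, 308.6]
eef_rot: [-0.072, 0.997, -0.006, -0.007]
ft_force: [-0.1, 0.0, -0.1]
finger_gap: 92.0
```

```bash
python3 rel.py 501.5 145 300 97
```

```text
t 1.7667 pos [504.7 135.4 308.6] az 98.2 F [-0.1  0.  -0.1] gap 92.0 q6 -1.66
tool shift [ 1.7 10.   8.6] yaw 0.021
```

Emit:
{"fn": "apply_moves", "kwargs": {"plan": [{"tx":2,"ty":10,"tz":10,"yaw":0.02,"fingers":92},{"tx":0,"ty":0,"tz":20,"yaw":0,"fingers":92},{"tx":0,"ty":0,"tz":18,"yaw":0,"fingers":92},{"tx":0,"ty":0,"tz":0,"yaw":0,"fingers":92}]}}

```text
time_s: 2.1
position: [499.9, 144.9, 258.3]
eef_rot: [-0.059, 0.998, -0.005, -0.008]
ft_force: [0.1, -0.7, -0.4]
finger_gap: 91.7
```

```bash
python3 rel.py 501.5 145 213 97
python3 - <<'E'
from h import *
a,_=get_image("side"); b,_=get_image("top")
f=lambda i,u,v:cv2.resize(i[v:v+150,u:u+130,::-1],None,fx=3,fy=3)
cv2.imwrite("pics/close.png",np.hstack([f(a,195,130),f(b,190,110)]))
E
```

```text
t 2.1 pos [499.9 144.9 258.3] az 96.8 F [ 0.1 -0.7 -0.4] gap 91.7 q6 -1.61
tool shift [-2.4  0.4 45.3] yaw -0.004
```

View pics/close.png

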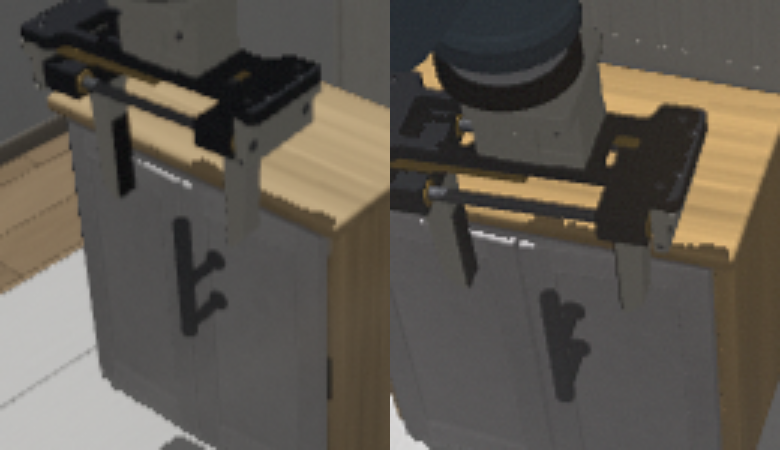

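The fingers straddle the handle's upper end: in the left crop they are at x 115 and 240 with the bar at 185, and in the right crop the bar is at 550, between 465 and 630. Next is to descend and close.

Emit:
{"fn": "apply_moves", "kwargs": {"plan": [{"tx":-2,"ty":0,"tz":18,"yaw":0,"fingers":92},{"tx":0,"ty":0,"tz":18,"yaw":0,"fingers":92},{"tx":0,"ty":0,"tz":9,"yaw":0,"fingers":92},{"tx":0,"ty":0,"tz":0,"yaw":0,"fingers":40},{"tx":0,"ty":0,"tz":0,"yaw":0,"fingers":20},{"tx":0,"ty":0,"tz":0,"yaw":0,"fingers":5},{"tx":0,"ty":0,"tz":0,"yaw":0,"fingers":5},{"tx":0,"ty":0,"tz":0,"yaw":0,"fingers":5},{"tx":0,"ty":0,"tz":0,"yaw":0,"fingers":5}], "squeeze": 15}}

```text
time_s: 2.95
position: [507.0, 147.9, 226.3]
eef_rot: [-0.061, 0.998, -0.005, 0.003]
ft_force: [1.1, -0.9, -0.4]
finger_gap: 56.7
```

```bash
python3 rel.py 501.5 145 213 97
```

```text
t 2.95 pos [507.  147.9 226.3] az 97.0 F [ 1.1 -0.9 -0.4] gap 56.7 q6 -1.61
tool shift [ 5.9 -2.  13.3] yaw 0.0
```

Emit:
{"fn": "apply_moves", "kwargs": {"plan": [{"tx":5,"ty":-2,"tz":12,"yaw":0,"fingers":30},{"tx":0,"ty":0,"tz":0,"yaw":0,"fingers":30},{"tx":0,"ty":0,"tz":0,"yaw":0,"fingers":5},{"tx":0,"ty":0,"tz":0,"yaw":0,"fingers":5},{"tx":0,"ty":0,"tz":0,"yaw":0,"fingers":5},{"tx":0,"ty":0,"tz":0,"yaw":0,"fingers":5},{"tx":0,"ty":0,"tz":0,"yaw":0,"fingers":5},{"tx":0,"ty":0,"tz":0,"yaw":0,"fingers":5}], "squeeze": 15}}

```text
time_s: 3.62
position: [504.0, 146.7, 217.5]
eef_rot: [-0.061, 0.998, -0.003, 0.005]
ft_force: [-0.4, -2.8, -0.5]
finger_gap: 12.1
```

```bash
python3 rel.py 501.5 145 213 97
```

```text
t 3.6167 pos [504.  146.7 217.5] az 97.0 F [-0.4 -2.8 -0.5] gap 12.1 q6 -1.62
tool shift [ 2.8 -1.4  4.5] yaw -0.0
```

```bash
cat > path.py <<'E'
import sys
from h import *
from scipy.spatial.transform import Rotation as Ro
from scipy.optimize import minimize_scalar
Y=np.radians(3.87); C=np.array([[np.cos(Y),-np.sin(Y)],[np.sin(Y),np.cos(Y)]])
hw=lambda q: np.array([616.3,186.7])+C@np.array([-66-90*np.sin(q)-47*np.cos(q),120-150*np.cos(q)-47*np.sin(q)])
s=read_state(); R=Ro.from_quat(s["eef_rot"]).as_matrix(); p=s["position"]-19*R[:,2]
az=np.arctan2(R[1,1],R[0,1])
q=minimize_scalar(lambda q:np.sum((hw(q)-p[:2])**2),bounds=(-.1,1.5),method="bounded").x
print("t",s["time_s"],"grasp",p.round(1),"q",round(q,3),"off",(hw(q)-p[:2]).round(1),"az",np.degrees(az).round(1),"tilt",R[:2,2].round(3),"F",np.round(s["ft_force"],1),"gap",round(float(s["finger_gap"]),1),"q6",round(float(s["qpos"][5]),2))
dq=float(sys.argv[1]) if len(sys.argv)>1 else .1
for i in range(10):
    q2=min(q+dq,1.42); d=hw(q2)-hw(q); ty=np.array([np.cos(az),np.sin(az)]); tx=np.array([-ty[1],ty[0]])
    print(round(q2,2),"tx %.1f ty %.1f"%(d@tx,d@ty),"yaw",round(q-q2,2)); az+=q2-q; q=q2
E
python3 path.py
```

```text
t 3.6167 grasp [503.8 146.9 236.5] q 0.027 off [-0.5  0.9] az 97.0 tilt [ 0.011 -0.006] F [-0.4 -2.8 -0.5] gap 12.1 q6 -1.62
0.13 tx 8.8 ty -3.1 yaw -0.1
0.23 tx 8.2 ty -0.7 yaw -0.1
0.33 tx 7.2 ty 1.4 yaw -0.1
0.43 tx 5.8 ty 3.4 yaw -0.1
0.53 tx 4.1 ty 5.0 yaw -0.1
0.63 tx 2.0 ty 6.2 yaw -0.1
0.73 tx -0.3 ty 7.0 yaw -0.1
0.83 tx -2.6 ty 7.4 yaw -0.1
0.93 tx -5.0 ty 7.2 yaw -0.1
1.03 tx -7.3 ty 6.6 yaw -0.1
```

Emit:
{"fn": "apply_moves", "kwargs": {"plan": [{"tx":9,"ty":-3,"tz":0,"yaw":-0.1,"fingers":5},{"tx":8,"ty":-1,"tz":0,"yaw":-0.1,"fingers":5},{"tx":7,"ty":1,"tz":0,"yaw":-0.1,"fingers":5},{"tx":6,"ty":3,"tz":0,"yaw":-0.1,"fingers":5}]}}

```text
time_s: 3.95
position: [479.7, 141.8, 217.6]
eef_rot: [-0.264, 0.964, -0.003, 0.011]
ft_force: [6.2, -0.2, -4.7]
finger_gap: 11.5
```

```bash
python3 path.py
```

```text
t 3.95 grasp [479.3 141.8 236.6] q 0.333 off [ 0.  -1.5] az 120.7 tilt [0.022 0.001] F [ 6.2 -0.2 -4.7] gap 11.5 q6 -2.04
0.43 tx 5.3 ty 4.1 yaw -0.1
0.53 tx 3.4 ty 5.5 yaw -0.1
0.63 tx 1.2 ty 6.5 yaw -0.1
0.73 tx -1.2 ty 7.0 yaw -0.1
0.83 tx -3.6 ty 7.0 yaw -0.1
0.93 tx -5.9 ty 6.6 yaw -0.1
1.03 tx -8.1 ty 5.7 yaw -0.1
1.13 tx -10.1 ty 4.4 yaw -0.1
1.23 tx -11.8 ty 2.7 yaw -0.1
1.33 tx -13.2 ty 0.7 yaw -0.1
```

Emit:
{"fn": "apply_moves", "kwargs": {"plan": [{"tx":5,"ty":4,"tz":0,"yaw":-0.09,"fingers":5},{"tx":3,"ty":6,"tz":0,"yaw":-0.09,"fingers":5},{"tx":1,"ty":7,"tz":0,"yaw":-0.09,"fingers":5},{"tx":-1,"ty":7,"tz":0,"yaw":-0.09,"fingers":5}], "squeeze": 30}}

```text
time_s: 4.28
position: [461.3, 152.7, 217.5]
eef_rot: [-0.44, 0.898, -0.008, 0.013]
ft_force: [2.6, -4.5, -1.5]
finger_gap: 11.5
```

```bash
python3 path.py
```

```text
t 4.2833 grasp [460.7 152.8 236.5] q 0.702 off [-2.3 -1.7] az 142.2 tilt [ 0.031 -0.004] F [ 2.6 -4.5 -1.5] gap 11.5 q6 -2.39
0.8 tx -2.9 ty 7.0 yaw -0.1
0.9 tx -5.2 ty 6.7 yaw -0.1
1.0 tx -7.5 ty 6.0 yaw -0.1
1.1 tx -9.6 ty 4.8 yaw -0.1
1.2 tx -11.4 ty 3.2 yaw -0.1
1.3 tx -12.8 ty 1.3 yaw -0.1
1.4 tx -13.8 ty -0.9 yaw -0.1
1.42 tx -2.6 ty -0.5 yaw -0.02
1.42 tx 0.0 ty 0.0 yaw 0.0
1.42 tx 0.0 ty 0.0 yaw 0.0
```

Emit:
{"fn": "apply_moves", "kwargs": {"plan": [{"tx":-3,"ty":7,"tz":0,"yaw":-0.08,"fingers":5},{"tx":-5,"ty":7,"tz":0,"yaw":-0.08,"fingers":5},{"tx":-7,"ty":6,"tz":0,"yaw":-0.08,"fingers":5}]}}

```text
time_s: 4.53
position: [452.5, 173.5, 217.5]
eef_rot: [-0.548, 0.836, -0.012, 0.01]
ft_force: [0.7, -4.0, 0.1]
finger_gap: 11.6
```

```bash
python3 path.py
```

```text
t 4.5333 grasp [451.9 173.6 236.5] q 0.984 off [-2.1 -0.4] az 156.5 tilt [ 0.031 -0.009] F [ 0.7 -4.   0.1] gap 11.6 q6 -2.58
1.08 tx -9.1 ty 5.3 yaw -0.1
1.18 tx -11.0 ty 3.9 yaw -0.1
1.28 tx -12.5 ty 2.0 yaw -0.1
1.38 tx -13.7 ty -0.0 yaw -0.1
1.42 tx -5.1 ty -0.7 yaw -0.04
1.42 tx 0.0 ty 0.0 yaw 0.0
1.42 tx 0.0 ty 0.0 yaw 0.0
1.42 tx 0.0 ty 0.0 yaw 0.0
1.42 tx 0.0 ty 0.0 yaw 0.0
1.42 tx 0.0 ty 0.0 yaw 0.0
```

Emit:
{"fn": "apply_moves", "kwargs": {"plan": [{"tx":-9,"ty":5,"tz":0,"yaw":-0.08,"fingers":5},{"tx":-11,"ty":4,"tz":0,"yaw":-0.08,"fingers":5},{"tx":-12,"ty":2,"tz":0,"yaw":-0.08,"fingers":5},{"tx":-6,"ty":0,"tz":0,"yaw":0,"fingers":5}]}}

```text
time_s: 4.87
position: [450.8, 211.6, 217.4]
eef_rot: [-0.649, 0.761, -0.014, 0.005]
ft_force: [-0.7, -4.1, 0.7]
finger_gap: 11.8
```

```bash
python3 path.py
```

```text
t 4.8667 grasp [450.3 211.9 236.4] q 1.315 off [-1.   0.1] az 171.0 tilt [ 0.025 -0.015] F [-0.7 -4.1  0.7] gap 11.8 q6 -2.75
1.41 tx -14.0 ty 0.4 yaw -0.1
1.42 tx -0.7 ty -0.1 yaw -0.01
1.42 tx 0.0 ty 0.0 yaw 0.0
1.42 tx 0.0 ty 0.0 yaw 0.0
1.42 tx 0.0 ty 0.0 yaw 0.0
1.42 tx 0.0 ty 0.0 yaw 0.0
1.42 tx 0.0 ty 0.0 yaw 0.0
1.42 tx 0.0 ty 0.0 yaw 0.0
1.42 tx 0.0 ty 0.0 yaw 0.0
1.42 tx 0.0 ty 0.0 yaw 0.0
```

Emit:
{"fn": "apply_moves", "kwargs": {"plan": [{"tx":-6,"ty":0,"tz":0,"yaw":0,"fingers":5},{"tx":-5,"ty":0,"tz":0,"yaw":0,"fingers":5},{"tx":-3,"ty":0,"tz":0,"yaw":0,"fingers":5}]}}

```text
time_s: 5.12
position: [452.4, 225.4, 217.4]
eef_rot: [-0.647, 0.762, -0.014, 0.003]
ft_force: [-0.7, -2.6, 2.9]
finger_gap: 11.9
```

```bash
python3 path.py|head -2
```

```text
t 5.1167 grasp [452.  225.7 236.4] q 1.414 off [-0.9  0.1] az 170.7 tilt [ 0.023 -0.018] F [-0.7 -2.6  2.9] gap 11.9 q6 -2.71
1.42 tx -0.8 ty 0.0 yaw -0.01
```

Force is still about 3 N, so I'll press on gently until it rises at the stop.

Emit:
{"fn": "apply_moves", "kwargs": {"plan": [{"tx":-3,"ty":0,"tz":0,"yaw":0,"fingers":5},{"tx":-3,"ty":0,"tz":0,"yaw":0,"fingers":5},{"tx":-2,"ty":0,"tz":0,"yaw":0,"fingers":5}]}}

```text
time_s: 5.37
position: [452.6, 226.6, 217.3]
eef_rot: [-0.646, 0.763, -0.019, -0.003]
ft_force: [-1.3, -7.1, 3.3]
finger_gap: 11.8
```

```bash
python3 path.py|head -2
```

```text
t 5.3667 grasp [452.3 227.2 236.3] q 1.425 off [-1.   0.2] az 170.4 tilt [ 0.019 -0.033] F [-1.3 -7.1  3.3] gap 11.8 q6 -2.69
1.42 tx 0.8 ty -0.0 yaw 0.01
```

Emit:
{"fn": "apply_moves", "kwargs": {"plan": [{"tx":-6,"ty":0,"tz":0,"yaw":0,"fingers":5},{"tx":-6,"ty":0,"tz":0,"yaw":0,"fingers":5}]}}

```text
time_s: 5.53
position: [452.9, 228.6, 216.9]
eef_rot: [-0.644, 0.765, -0.025, -0.012]
ft_force: [-4.4, -21.8, 7.7]
finger_gap: 11.4
```

```bash
python3 path.py|head -2
python3 - <<'E'
from h import *
a,_=get_image("side"); b,_=get_image("top")
f=lambda i,u,v:cv2.resize(i[v:v+200,u:u+200,::-1],None,fx=2,fy=2)
cv2.imwrite("pics/stop.png",np.hstack([f(a,150,110),f(b,130,100)]))
E
```

```text
t 5.5333 grasp [452.7 229.6 235.9] q 1.442 off [-0.9  0.2] az 170.2 tilt [ 0.014 -0.053] F [ -4.4 -21.8   7.7] gap 11.4 q6 -2.67
1.42 tx 3.2 ty -0.0 yaw 0.02
```

View pics/stop.png

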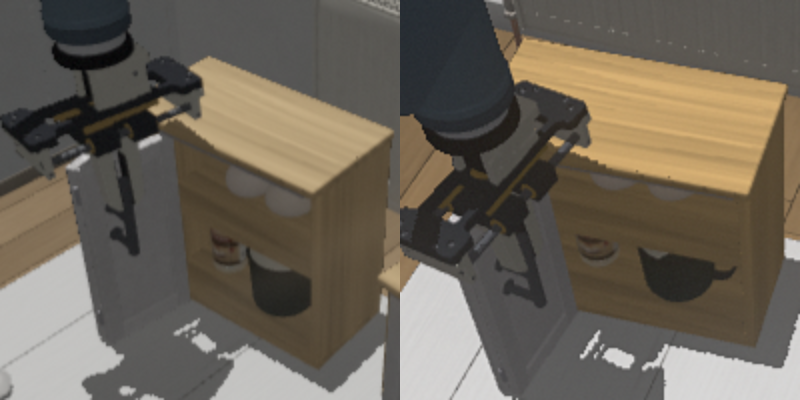

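The door is folded at its stop: both panels stand together at the left with the cupboard interior exposed, and the force jumped to 22 N. Next I'll ease off, open modestly and withdraw straight up.

Emit:
{"fn": "apply_moves", "kwargs": {"plan": [{"tx":1.5,"ty":0,"tz":0,"yaw":0,"fingers":40},{"tx":0,"ty":0,"tz":0,"yaw":0,"fingers":40},{"tx":0,"ty":0,"tz":0,"yaw":0,"fingers":40},{"tx":0,"ty":0,"tz":0,"yaw":0,"fingers":40},{"tx":0,"ty":0,"tz":0,"yaw":0,"fingers":40},{"tx":0,"ty":0,"tz":0,"yaw":0,"fingers":40}]}}

```text
time_s: 6.13
position: [455.3, 228.1, 217.3]
eef_rot: [-0.642, 0.766, -0.025, -0.009]
ft_force: [0.1, 0.6, 0.3]
finger_gap: 39.6
```

```bash
python3 path.py|head -2
```

```text
t 6.1333 grasp [454.9 229.1 236.3] q 1.441 off [-3.2  0.6] az 169.9 tilt [ 0.019 -0.049] F [0.1 0.6 0.3] gap 39.6 q6 -2.67
1.42 tx 3.0 ty -0.0 yaw 0.02
```

Emit:
{"fn": "apply_moves", "kwargs": {"plan": [{"tx":1,"ty":0,"tz":-15,"yaw":0,"fingers":40},{"tx":1,"ty":0,"tz":-20,"yaw":0,"fingers":40},{"tx":1,"ty":0,"tz":-25,"yaw":0,"fingers":40},{"tx":1,"ty":0,"tz":-25,"yaw":0,"fingers":40},{"tx":0,"ty":0,"tz":-30,"yaw":0,"fingers":40},{"tx":0,"ty":0,"tz":-30,"yaw":0,"fingers":40},{"tx":0,"ty":0,"tz":-30,"yaw":0,"fingers":40},{"tx":0,"ty":0,"tz":0,"yaw":0,"fingers":40}]}}

```text
time_s: 6.8
position: [449.7, 235.1, 397.3]
eef_rot: [-0.643, 0.766, -0.023, -0.01]
ft_force: [0.2, 0.5, 1.1]
finger_gap: 39.9
```

```bash
python3 path.py|head -1
python3 - <<'E'
from h import *
a,da=get_image("side"); b,db=get_image("top")
f=lambda i,u,v:cv2.resize(i[v:v+300,u:u+400,::-1],None,fx=1,fy=1)
cv2.imwrite("pics/end.png",np.hstack([f(a,150,100),f(b,130,90)]))
for n,im,d in(("side",a,da),("top",b,db)):
    W=world(n,d); dark=(im.max(-1)<60)&(d>0)
    for nm,x,y,z0,z1 in(("T",452,227,205,250),("L",515,-187,125,170)):
        m=dark&(np.hypot(W[...,0]-x,W[...,1]-y)<30)&(W[...,2]>z0)&(W[...,2]<z1)
        print(n,nm,m.sum(),np.median(W[m],0).round(1) if m.any() else None)
E
```

```text
t 6.8 grasp [449.4 236.  416.3] q 1.48 off [ 3.3 -0.6] az 170.0 tilt [ 0.014 -0.048] F [0.2 0.5 1.1] gap 39.9 q6 -2.68
side T 101 [449.2 220.1 227.3]
side L 105 [ 512.6 -187.5  147.3]
top T 110 [447.2 220.8 225.9]
top L 80 [ 511.9 -186.5  148.5]
```

View pics/end.png

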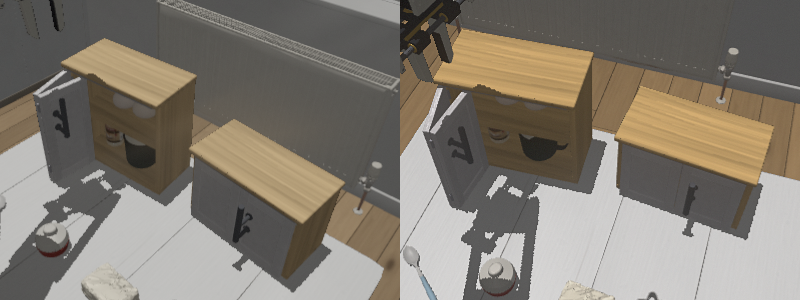

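The tall door stands folded open and released, with a narrow V between its panels at about (55,90) in the left half and (435,110) in the right. The low door is shut and its handle hasn't moved. The gripper is 127 mm above the roof.

```bash
python3 -c "from cell import hand_in; print(hand_in())"
```

```text
the job is handed in; nothing more can be done
None
```

The taller cupboard's door is pulled fully open and released, and the job is handed in at about 7 s. I gripped the free upper end of the handle and followed the fold path until the door met its stop. There the force rose from about 3 N to 22 N. I then eased off, opened the fingers and lifted straight up to about 397 mm.

**Tall door:** after release both cameras put the handle at about (454, 224) mm, corrected for seeing only its near surface. The model gives (451, 224) at 1.4 rad, so the door stayed at its stop. The picture shows the panels folded at the left side.

**Low door:** its handle is within about 1 mm of where it started, so it stayed shut.

**Robot:** it touches nothing, with about 1 N on the wrist.

**Disagreements:** while gripping, the tool position alone read up to 1.44 rad. That is past the stop by 0.04, which I put down to 1–3 mm of calibration error and the tool tilting under load. The first panel-angle readings from depth also disagreed on how far ajar the door started, so I used the handle position instead.

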